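Put the white-capped polishes away in the manicure caddy

ROBOT

A 6-joint arm with a two-finger parallel gripper is mounted at the origin on the work surface. World frame = base frame: x ahead of the robot, y to its left, z up, the work surface at z = 0. Lengths are in mm, angles in rad, forces in N, time in s.
With the tool pointing down it reaches from about 275 to 750 mm from the base axis. Payload 10.2 kg.
Tool frame: the origin (TCP) lies between the finger pads; the fingertips stand 19 mm ahead of it and the grasp point (between the pads) is the TCP; z points along the fingers, y is the line along which they close (so a half turn about z gives the same grasp; the last joint's range is limited). The gripper opens to 85 mm and grips with 20 to 120 N. Pads are 22 mm wide; open, the fingers measure 114 mm over their backs; the gripper's body (76 mm by 85 mm) begins 54 mm behind the grasp point. The pads swing forward as they close: fully open they stand 13 mm farther back than shut.
Start: joints at [-1.398, 0.313, 1.498, -0, 1.331, -0.223], TCP at [202.4, -484.423, 250.294] pointing down, gripper open.
Joint ranges: [-2.94, 2.94], [-0.97, 2.17], [0.19, 2.56], [-1.23, 4.37], [0.02, 3.11], [-2.88, 2.88]. Speed limits (rad/s): [2.39, 2.39, 3.01, 3.14, 3.14, 3.14].

INTERFACE

Orientations are given as a unit quaternion [w, x, y, z].
In Python, from rig import sense, capture, finish_job gives the robot as it stands. The module is installed in compiled form; this text tells all that it offers.
- The arm moves only by the tool move_arm, never from a script. Its argument "moves" is a list of rows, each an object with "turn": the turn, a rotation vector about the tool's x, y, z in rad, a list of three; "translation": the shift along the tool's x, y, z in mm, a list of three; "hand": the opening, from 0 (shut) to 1 (fully open). In form: [{"turn": [wx, wy, wz], "translation": [x, y, z], "hand": hand}, ...]. A call has 1 to 10 rows; each row shifts and turns the commanded pose from where the row before left it, along the tool's axes as they then stand; what a row does not reach is not made up. A row lasts 1/12 s, in which the tool goes at most 41.7 mm and 7.16 degrees, less where a joint would pass 70% of its speed; a pose out of reach is approached as far as the arm can. A call with a gripper value outside its range is refused whole. The fingers move at their own pace and stop on an object; "grip_force" is the grip in N (left out, the last holds). Time passes only in rows, so rows that do not move let the fingers close. It gives the time, the measured TCP pose, the force, the opening and the grip force at its end, in the units of the state.
- sense(): the state, without advancing time (a new reading comes with each control period).
- capture(name): name is "scene" or "top" or "wrist"; returns a dict with "image" (480x640x3 uint8, blue, green, red), "z_map" (480x640 float32, mm along the optical axis (not along the pixel's ray), 0 where there is no reading), "vertical_fov" (degrees; the focal length in pixels is half the picture's height over the tangent of half this angle, whatever the lens; pixels are square), "cx", "cy" (the principal point, pixels), "k1" (the pictures are not rectified: a ray, as slopes to the right and down, at radius r is drawn at 1 + k1 r^2 times it, then the intrinsics apply), "R" (3x3) and "t" (3): a world point X has camera coordinates R X + t; the wrist camera has in their place "T_tool_cam" (4x4, takes a point from camera to tool coordinates, whose origin is the TCP and whose axes are the flange's). Camera axes: x right, y down, z forward; pixel columns grow to the right and rows downward; lengths in mm; the calibration is good to about 2 mm. A picture is of the moment at which its call begins: read the wrist's pose just before it.
- finish_job(): hands the job in; it is judged then, once.
The state is a dict: "time_s": time; "joints": joint angles; "dq": joint speeds; "tau": joint torques, N m; "eef_pos": TCP position; "ee_rot": TCP orientation; "force": force on the tool from outside, world axes, zero at the start; "wrist_torque": the same for the moment, N m; "grip_width": opening from 0.0 (shut) to 1.0 (fully open); "grip_force": force on a finger pad.
Only numpy, scipy, OpenCV 4.12 (cv2) and the standard library are available. Lean on these libraries where they do the work, as an engineer would, in place of code of your own. Each camera call takes 0.05 s, during which the arm holds its last target. There are 200 camera calls.

TASK

Tidy the manicure table: put the four white-capped nail polishes into the caddy, each standing upright in the compartment whose floor pad has the colour of its polish. Leave the two black-capped gel polishes standing where they are; they are still needed at the lamp.

Things in the scene. Friction and masses are not known exactly. Their poses are not given: they have to be found in the camera images.
- polish_red: WHITE cap, deep red polish (the colour shows from above as a ring round the cap). Round nail polish bottle, 89 mm tall, standing upright: glass body 32 mm in diameter up to 40 mm, sloping in to the neck at 50 mm, then a slim upright cap 17 mm in diameter (16 mm near the top) from 50 to 89 mm; about 45 g. Origin: centre of its underside, z up along the bottle.
- polish_pink: WHITE cap, pale bubblegum pink polish (the colour shows from above as a ring round the cap). Round nail polish bottle, 89 mm tall, standing upright: glass body 32 mm in diameter up to 40 mm, sloping in to the neck at 50 mm, then a slim upright cap 17 mm in diameter (16 mm near the top) from 50 to 89 mm; about 45 g. Origin: centre of its underside, z up along the bottle.
- polish_blue: WHITE cap, strong blue polish (the colour shows from above as a ring round the cap). Round nail polish bottle, 89 mm tall, standing upright: glass body 32 mm in diameter up to 40 mm, sloping in to the neck at 50 mm, then a slim upright cap 17 mm in diameter (16 mm near the top) from 50 to 89 mm; about 45 g. Origin: centre of its underside, z up along the bottle.
- polish_green: WHITE cap, mid green polish (the colour shows from above as a ring round the cap). Round nail polish bottle, 89 mm tall, standing upright: glass body 32 mm in diameter up to 40 mm, sloping in to the neck at 50 mm, then a slim upright cap 17 mm in diameter (16 mm near the top) from 50 to 89 mm; about 45 g. Origin: centre of its underside, z up along the bottle.
- gel_pink: Look-alike, not for the caddy: BLACK cap, pale bubblegum pink polish. Same bottle as polish_pink: 89 mm tall, body 32 mm, cap 17 mm in diameter; origin at the centre of its underside, z up. All six bottles start upright on the table in random order, at least 75 mm apart between centres. Between them lie a nail file 4 mm high and a buffer block 25 mm high.
- gel_blue: Look-alike, not for the caddy: BLACK cap, strong blue polish. Same bottle as polish_blue: 89 mm tall, body 32 mm, cap 17 mm in diameter; origin at the centre of its underside, z up. Unlisted: a white curing lamp 60 mm high, 150 x 138 mm, on the side away from the caddy; taller bottles and pots beyond x = 0.7 m or |y| = 0.5 m.
- pad_red: Deep red square pad, 54 x 54 x 2 mm, fixed in the middle of one compartment's floor in the white caddy. Origin: centre of its underside, z up, x and y parallel to the compartment's walls. A bottle standing on it has its underside 2 mm above this origin; the wall tops are 32 mm above it. Compartments are 58 mm square inside.
- pad_pink: Pale bubblegum pink square pad, 54 x 54 x 2 mm, fixed in the middle of one compartment's floor in the white caddy. Origin: centre of its underside, z up, x and y parallel to the compartment's walls. A bottle standing on it has its underside 2 mm above this origin; the wall tops are 32 mm above it. Caddy: 2 x 2 compartments, centres 62 mm apart.
- pad_blue: Strong blue square pad, 54 x 54 x 2 mm, fixed in the middle of one compartment's floor in the white caddy. Origin: centre of its underside, z up, x and y parallel to the compartment's walls. A bottle standing on it has its underside 2 mm above this origin; the wall tops are 32 mm above it. Caddy: 128 x 128 x 36 mm, walls 4 mm, fixed.
- pad_green: Mid green square pad, 54 x 54 x 2 mm, fixed in the middle of one compartment's floor in the white caddy. Origin: centre of its underside, z up, x and y parallel to the compartment's walls. A bottle standing on it has its underside 2 mm above this origin; the wall tops are 32 mm above it. Which compartment has which pad varies.

How it is judged:
By the outcome, as a careful person would: the job done as asked, in the order asked, and still so for the second after the job is handed in, with the robot touching nothing.
It also fails if it takes over 93 s, if anything falls off the work surface, if the arm or the gripper's body presses on something with over 40 N, if the wrist force passes 120 N, or if a joint passes its speed limit or range.

## Working session

There is one attempt and no reset: what is moved stays moved. The work goes in short steps, Python scripts to look and compute and a tool call to move; the robot and the scene stay as the last step left them, time stands still between calls to the robot, and variables do not carry over. Pictures are saved under pics/ and viewed, at most 14 in all, crops included, and the job is handed in when it is done.

Besides the shell and the picture viewer there is one more tool, called after "Call:" by a JSON object that holds its "name" and its "arguments", one argument or row to a line. move_arm: Moves the arm, as the interface text tells. Its arguments: {"type":"object","properties":{"moves":{"type":"array","items":{"type":"object","properties":{"turn":{"type":"array","items":{"type":"number"}},"translation":{"type":"array","items":{"type":"number"}},"hand":{"type":"number"}}}},"grip_force":{"type":"number"}},"required":["moves"]}

```bash
mkdir -p pics
cat > h.py <<'E'
import numpy as np, cv2
from rig import sense, capture
def K(c):
    f=240/np.tan(np.radians(c["vertical_fov"])/2); return np.array([[f,0,c["cx"]],[0,f,c["cy"]],[0,0,1.]])
def ray(c,u,v):
    p=cv2.undistortPoints(np.array([[[u,v]]],float),K(c),np.array([0,0,0,0,0.]))[0,0]
    r=np.hypot(*p); s=r
    for _ in range(20): s=r/(1+c["k1"]*s*s)
    p=p*(s/r if r>0 else 1); return np.array([p[0],p[1],1.])
def onplane(c,u,v,z):
    d=c["R"].T@ray(c,u,v); o=-c["R"].T@np.array(c["t"]); return o+d*(z-o[2])/d[2]
def bydepth(c,u,v):
    return np.array(c["R"]).T@(ray(c,u,v)*c["z_map"][int(v),int(u)]-np.array(c["t"]))
E
python3 - <<'E'
from h import *
s=sense();print(s)
for n in("top","scene"):
    c=capture(n);c["R"]=np.array(c["R"]);cv2.imwrite(f"pics/{n}0.png",c["image"]);print(n,c["vertical_fov"],c["cx"],c["cy"],c["k1"],(-c["R"].T@np.array(c["t"])).round(),c["R"].round(3).tolist())
    np.save(n+"0.npy",c,allow_pickle=True)
E
```

```text
{'time_s': 0.0, 'joints': array([-1.39838894e+00,  3.13418478e-01,  1.49844372e+00, -3.33965279e-06,
        1.33100633e+00, -2.23428216e-01]), 'dq': array([ 8.22658383e-05, -2.93293015e-04, -9.73458952e-04,  4.65681172e-04,
        8.88619448e-04, -2.74972541e-04]), 'tau': array([-3.49022093e-04, -4.12269831e+01, -2.59742296e+01, -2.31042031e-04,
        4.14993876e-03,  1.67673278e-05]), 'eef_pos': array([ 202.36156379, -484.17396955,  249.74869322]), 'ee_rot': array([-6.37771176e-04,  9.80477844e-01,  1.96628559e-01,  1.46510129e-05]), 'force': array([ 0.00618884, -0.1168433 ,  0.02204747]), 'wrist_torque': array([ 0.00613515,  0.03136291, -0.01502415]), 'grip_force': 0.0, 'grip_width': 1.0014774800501478}
top 49.741157882461685 314.3928155501529 237.0640757622209 0.014238995091431318 [ 403.  -15. 1099.] [[-0.012, -1.0, 0.005], [-0.989, 0.011, -0.149], [0.149, -0.007, -0.989]]
scene 54.824395130249286 326.2287188508619 251.34735462115015 -0.08282330912818058 [ 932. -372.  616.] [[0.666, 0.746, 0.003], [0.559, -0.497, -0.664], [-0.494, 0.444, -0.748]]
```

View pics/top0.png

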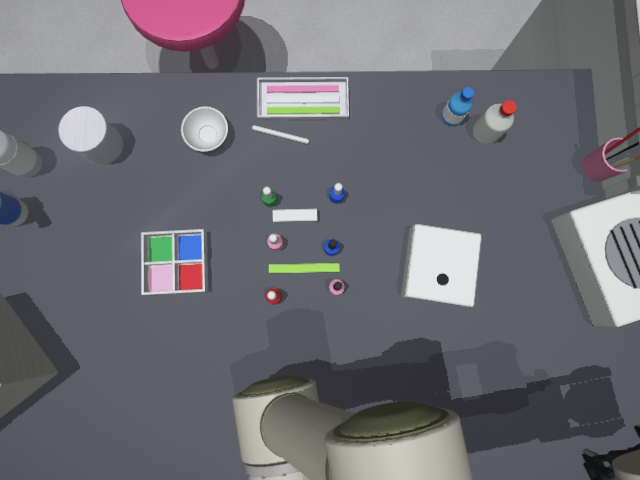

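The top view shows the caddy at the left, around (173,262). Its pads are green (161,249), blue (190,247), pink (161,277) and red (190,276). The white caps are green (267,190), blue (338,186), pink (273,239) and red (273,295). The black caps are at about (333,245) and (338,287).

```bash
cat > m.py <<'E'
from h import *
def measure(c,zlo=75,zhi=105,xr=(300,650),yr=(-200,330)):
    f=K(c)[0,0];H,W=480,640
    u,v=np.meshgrid(np.arange(W),np.arange(H))
    p=np.stack([(u-c["cx"])/f,(v-c["cy"])/f],-1);r=np.hypot(p[...,0],p[...,1]);s=r.copy()
    for _ in range(20): s=r/(1+c["k1"]*s*s)
    p=p*(s/np.maximum(r,1e-9))[...,None]
    P=np.dstack([p,np.ones((H,W))])*c["z_map"][...,None]
    X=(P-np.array(c["t"]))@np.array(c["R"])
    m=(X[...,2]>zlo)&(X[...,2]<zhi)&(X[...,0]>xr[0])&(X[...,0]<xr[1])&(X[...,1]>yr[0])&(X[...,1]<yr[1])
    n,l,st,ce=cv2.connectedComponentsWithStats(m.astype(np.uint8))
    return X,[(ce[i],st[i,4],X[l==i].mean(0),np.median(c["image"][l==i],0)) for i in range(1,n) if st[i,4]>8]
E
python3 - <<'E'
from m import *
np.set_printoptions(precision=1,suppress=True)
for n in("top","scene"):
    c=np.load(n+"0.npy",allow_pickle=True).item();X,L=measure(c)
    print(n)
    for ce,a,x,col in L: print(ce,a,x,col,"plane89",onplane(c,*ce,89)[:2])
    hsv=cv2.cvtColor(c["image"],cv2.COLOR_BGR2HSV)
    reg=(X[...,1]>100)&(X[...,1]<330)&(X[...,0]>250)&(X[...,0]<550)&(X[...,2]<25)
    sat=((hsv[...,1]>40)&(hsv[...,2]>110)&reg).astype(np.uint8)
    k,l,st,ce=cv2.connectedComponentsWithStats(sat)
    for i in range(1,k):
        if st[i,4]>150:
            mm=l==i;(q,w,ang)=cv2.minAreaRect(np.argwhere(mm)[:,::-1].astype(np.float32));bx=[onplane(c,*b,6)[:2] for b in cv2.boxPoints((q,w,ang))]
            print("pad",ce[i],st[i,4],np.median(c["image"][mm],0),"z",np.median(X[mm][:,2]),onplane(c,*q,6)[:2],np.array(bx).tolist())
    # look at generic caddy wall rim
    rim=(X[...,2]>30)&(X[...,2]<42)&(X[...,1]>120)&(X[...,1]<330)&(X[...,0]>250)&(X[...,0]<550)
    print("rim",cv2.minAreaRect(X[rim][:,:2].astype(np.float32)))
E
```

```text
top
[266.9 193. ] 34 [646.3  71.9  86.5] [166.5 169.  165. ] plane89 [645.7  71.7]
[272.9 238.3] 58 [554.2  59.7  88.4] [208.  210.  206.5] plane89 [554.1  59.7]
[332.4 243.6] 55 [542.4 -57.4  88.4] [57. 52. 48.] plane89 [542.3 -57.4]
[337.5 285.7] 55 [459.5 -65.9  88.9] [59. 55. 56.] plane89 [459.5 -65.9]
[271.4 295.3] 56 [442.3  62.7  88.7] [213.5 214.  211.5] plane89 [442.3  62.7]
pad [160.2 254.2] 321 [104. 183.  83.] z 6.581889507733044 [535. 305.] [[548.3275160744925, 331.9362431765074], [550.64799091761, 280.62427962857555], [521.784690323212, 278.1877887707063], [519.5028386331304, 329.30212917927594]]
pad [189.3 253.2] 320 [223. 120.  70.] z 6.83903413114228 [535.8 243.7] [[549.9632076832828, 269.4057005321761], [549.3994445165306, 218.5600343768905], [521.6347860822515, 217.9725438002527], [522.2117703300722, 268.626632245729]]
pad [190.4 276.5] 615 [ 71.  63. 210.] z 6.653963174364709 [487.3 239.6] [[514.3551805947262, 266.61596229705793], [516.0812537646682, 216.3579245556034], [460.39782061187424, 212.6636722395018], [458.73258440423035, 262.5412414831988]]
pad [158.3 27
[... 595 characters left out ...]
] [184.5 191.  189. ] plane89 [649.7  68.4]
[311.  241.7] 103 [549.6 -59.8  84.1] [31. 31. 31.] plane89 [553.2 -62.7]
pad [422. 163.] 154 [218. 174. 246.] z 5.687486296484415 [476.3 313.2] [[459.3013687477991, 298.11712725858604], [447.31450419629505, 326.19022303896793], [493.34074226530566, 328.3370282384765], [504.21771107263135, 300.8021917326221]]
pad [404.1 175.5] 172 [ 59.5  62.  219.5] z 5.326113911080035 [479.4 252.3] [[461.8494595623386, 237.42666108289893], [450.0330867174796, 265.7716084477913], [496.8807990580205, 267.17379912810986], [507.5362648666126, 239.42973473302118]]
rim ((500.7967224121094, 265.8114318847656), (98.03587341308594, 128.2179412841797), 0.09372389316558838)
```

View pics/scene0.png

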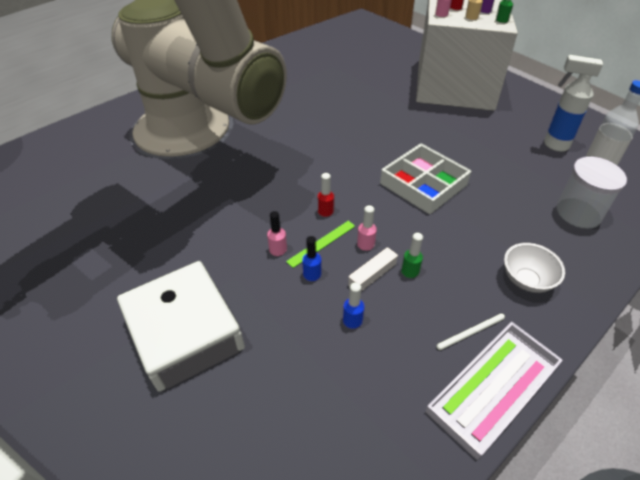

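The scene view confirms six upright bottles, with the file and the buffer lying between them. The caddy is clear at about (425,177). The x < 650 limit clipped my measurement, so I'll redo it with wider bounds.

Run:
```python
from m import *
np.set_printoptions(precision=1,suppress=True)
c=np.load("top0.npy",allow_pickle=True).item();X,L=measure(c,xr=(300,700))
for ce,a,x,col in L: print(ce,a,x,col)
rim=(X[...,2]>30)&(X[...,2]<42)&(X[...,1]>150)&(X[...,1]<380)&(X[...,0]>300)&(X[...,0]<620)
r=cv2.minAreaRect(X[rim][:,:2].astype(np.float32));print("rim",r)
hsv=cv2.cvtColor(c["image"],cv2.COLOR_BGR2HSV)
reg=(X[...,1]>180)&(X[...,1]<350)&(X[...,0]>400)&(X[...,0]<620)&(X[...,2]<20)&(X[...,2]>2)&(hsv[...,1]>35)&(hsv[...,2]>90)
k,l,st,ce=cv2.connectedComponentsWithStats(cv2.erode(reg.astype(np.uint8),np.ones((2,2))))
for i in range(1,k):
    if st[i,4]>100: print("pad",ce[i],st[i,4],np.median(c["image"][l==i],0),(X[l==i].min(0)+X[l==i].max(0))/2)
```

```text
[337.9 187.8] 59 [655.4 -70.5  87. ] [203. 204. 201.]
[266.7 191.3] 59 [649.4  72.2  87.5] [203. 204. 201.]
[272.9 238.3] 58 [554.2  59.7  88.4] [208.  210.  206.5]
[332.4 243.6] 55 [542.4 -57.4  88.4] [57. 52. 48.]
[337.5 285.7] 55 [459.5 -65.9  88.9] [59. 55. 56.]
[271.4 295.3] 56 [442.3  62.7  88.7] [213.5 214.  211.5]
rim ((515.8319091796875, 269.1371765136719), (128.5955047607422, 129.22067260742188), 2.4631714820861816)
pad [189.9 247.5] 550 [223. 120.  69.] [548.8 242.6   7.6]
pad [160.6 249.2] 483 [103. 182.  83.] [546.3 302.8   7.1]
pad [190.9 277.1] 530 [ 71.  63. 210.] [486.1 237.8   7.5]
pad [160.2 278.9] 488 [217. 187. 223.] [482.5 301.6   7.1]
```

Call:
{"name": "move_arm", "arguments": {
  "moves": [
    {"turn": [0, 0, 0.1], "translation": [0, 0, 0], "hand": 0.5},
    {"turn": [0, 0, 0.1], "translation": [0, 0, 0], "hand": 0.5},
    {"turn": [0, 0, 0.1], "translation": [0, 0, 0], "hand": 0.5},
    {"turn": [0, 0, 0.096], "translation": [0, 0, 0], "hand": 0.5},
    {"turn": [0, 0, 0], "translation": [15, -30, 0], "hand": 0.5},
    {"turn": [0, 0, 0], "translation": [15, -34, 0], "hand": 0.5},
    {"turn": [0, 0, 0], "translation": [15, -34, 0], "hand": 0.5},
    {"turn": [0, 0, 0], "translation": [15, -34, 0], "hand": 0.5},
    {"turn": [0, 0, 0], "translation": [15, -34, 0], "hand": 0.5},
    {"turn": [0, 0, 0], "translation": [15, -34, 0], "hand": 0.5}
  ],
  "grip_force": 30
}}

```text
time_s: 0.93
eef_pos: [292.6, -282.6, 250.1]
ee_rot: [-0.0, 1.0, -0.0, -0.0]
force: [0.9, 0.3, 0.7]
grip_width: 0.5
grip_force: 0.0
```

Call:
{"name": "move_arm", "arguments": {
  "moves": [
    {"turn": [0, 0, 0], "translation": [15, -34.7, 0], "hand": 0.5},
    {"turn": [0, 0, 0], "translation": [15, -34.7, 0], "hand": 0.5},
    {"turn": [0, 0, 0], "translation": [15, -34.7, 0], "hand": 0.5},
    {"turn": [0, 0, 0], "translation": [15, -34.7, 0], "hand": 0.5},
    {"turn": [0, 0, 0], "translation": [15, -34.7, 0], "hand": 0.5},
    {"turn": [0, 0, 0], "translation": [15, -34.7, 0], "hand": 0.5},
    {"turn": [0, 0, 0], "translation": [15, -34.7, 0], "hand": 0.5},
    {"turn": [0, 0, 0], "translation": [15, -34.7, 0], "hand": 0.5},
    {"turn": [0, 0, 0], "translation": [15, -34.7, 0], "hand": 0.5},
    {"turn": [0, 0, 0], "translation": [15, -34.7, 0], "hand": 0.5}
  ]
}}

```text
time_s: 1.77
eef_pos: [442.7, 64.6, 250.2]
ee_rot: [0.0, 1.0, 0.0, -0.0]
force: [-0.4, -1.6, -0.2]
grip_width: 0.499
grip_force: 0.0
```

Call:
{"name": "move_arm", "arguments": {
  "moves": [
    {"turn": [0, 0, 0], "translation": [0, 0, 0], "hand": 0.5},
    {"turn": [0, 0, 0], "translation": [0, 0, 0], "hand": 0.5},
    {"turn": [0, 0, 0], "translation": [0, 0, 0], "hand": 0.5}
  ]
}}

```text
time_s: 2.02
eef_pos: [442.2, 62.3, 250.0]
ee_rot: [0.0, 1.0, 0.0, -0.0]
force: [-0.8, -0.9, 0.1]
grip_width: 0.499
grip_force: 0.0
```

```bash
cat > w.py <<'E'
from m import *
from scipy.spatial.transform import Rotation as Ro
np.set_printoptions(precision=1,suppress=True)
def wrist():
    s=sense();c=capture("wrist");q=s["ee_rot"];T=np.eye(4);T[:3,:3]=Ro.from_quat([q[1],q[2],q[3],q[0]]).as_matrix();T[:3,3]=s["eef_pos"]
    M=np.linalg.inv(T@np.array(c["T_tool_cam"]));c["R"]=M[:3,:3];c["t"]=M[:3,3];return s,c
E
python3 - <<'E'
from w import *
s,c=wrist();print(s["eef_pos"],s["grip_width"])
cv2.imwrite("pics/w1.png",c["image"])
X,L=measure(c,xr=(300,700))
for ce,a,x,col in L: print(ce,a,x,col)
E
```

```text
[442.2  62.3 250. ] 0.49930374738477057
[327.1  81.1] 374 [556.8  60.7  87.8] [255. 255. 255.]
[475.9  98. ] 480 [545.2 -55.   86.5] [42.5 39.5 39. ]
[472.8 201.9] 374 [463.3 -63.3  86.1] [28.  26.  25.5]
[323.5 221.3] 301 [446.6  63.5  87.1] [205. 220. 212.]
```

View pics/w1.png

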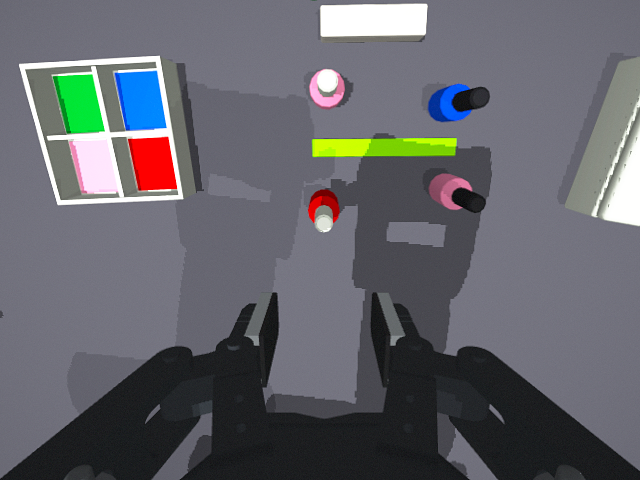

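The wrist view agrees with the top view within 4 mm; the red cap is at (323,222), centred between the fingers. I'll grasp the red bottle now.

Call:
{"name": "move_arm", "arguments": {
  "moves": [
    {"turn": [0, 0, 0], "translation": [2, 0, 30], "hand": 0.5},
    {"turn": [0, 0, 0], "translation": [0, 0, 38], "hand": 0.5},
    {"turn": [0, 0, 0], "translation": [0, 0, 38], "hand": 0.5},
    {"turn": [0, 0, 0], "translation": [0, 0, 35], "hand": 0.5},
    {"turn": [0, 0, 0], "translation": [0, 0, 25], "hand": 0.5},
    {"turn": [0, 0, 0], "translation": [0, 0, 10], "hand": 0.5},
    {"turn": [0, 0, 0], "translation": [0, 0, 0], "hand": 0.5},
    {"turn": [0, 0, 0], "translation": [0, 0, 0], "hand": 0.3},
    {"turn": [0, 0, 0], "translation": [0, 0, 0], "hand": 0.0},
    {"turn": [0, 0, 0], "translation": [0, 0, 0], "hand": 0.0}
  ],
  "grip_force": 30
}}

```text
time_s: 2.9
eef_pos: [445.1, 62.1, 75.4]
ee_rot: [0.0, 1.0, -0.0, 0.001]
force: [0.1, -0.1, -0.3]
grip_width: 0.176
grip_force: 31.6
```

Call:
{"name": "move_arm", "arguments": {
  "moves": [
    {"turn": [0, 0, 0], "translation": [0, 0, 0], "hand": 0.0},
    {"turn": [0, 0, 0], "translation": [0, 0, 0], "hand": 0.0},
    {"turn": [0, 0, 0], "translation": [0, 0, 0], "hand": 0.0},
    {"turn": [0, 0, 0], "translation": [0, 0, 0], "hand": 0.0}
  ]
}}

```text
time_s: 3.23
eef_pos: [445.2, 62.3, 75.3]
ee_rot: [0.0, 1.0, 0.0, 0.001]
force: [-0.7, -1.7, 7.6]
grip_width: 0.178
grip_force: 32.2
```

Call:
{"name": "move_arm", "arguments": {
  "moves": [
    {"turn": [0, 0, 0], "translation": [0, 0, -20], "hand": 0.0},
    {"turn": [0, 0, 0], "translation": [0, 0, -30], "hand": 0.0},
    {"turn": [0, 0, 0], "translation": [0, 0, -30], "hand": 0.0},
    {"turn": [0, 0, 0], "translation": [4, -15, -25], "hand": 0.0},
    {"turn": [0, 0, 0], "translation": [8, -33, -5], "hand": 0.0},
    {"turn": [0, 0, 0], "translation": [8, -33, 0], "hand": 0.0},
    {"turn": [0, 0, 0], "translation": [8, -33, 0], "hand": 0.0},
    {"turn": [0, 0, 0], "translation": [8, -30, 0], "hand": 0.0},
    {"turn": [0, 0, 0], "translation": [5, -20, 0], "hand": 0.0},
    {"turn": [0, 0, 0], "translation": [0, -10, 0], "hand": 0.0}
  ]
}}

```text
time_s: 4.07
eef_pos: [485.7, 238.7, 184.3]
ee_rot: [-0.0, 1.0, 0.001, 0.0]
force: [1.0, 0.0, -1.2]
grip_width: 0.181
grip_force: 31.6
```

Call:
{"name": "move_arm", "arguments": {
  "moves": [
    {"turn": [0, 0, 0], "translation": [0, 0, 0], "hand": 0.0},
    {"turn": [0, 0, 0], "translation": [0, 0, 0], "hand": 0.0}
  ]
}}

```text
time_s: 4.23
eef_pos: [485.2, 236.1, 184.2]
ee_rot: [0.0, 1.0, 0.0, -0.0]
force: [-0.2, 0.4, -1.2]
grip_width: 0.185
grip_force: 31.6
```

Run:
```python
from w import *
s,c=wrist();print(s["eef_pos"],s["grip_width"],s["force"])
cv2.imwrite("pics/w2.png",c["image"])
```

```text
[485.2 236.1 184.2] 0.1852064052141183 [-0.2  0.4 -1.2]
```

View pics/w2.png

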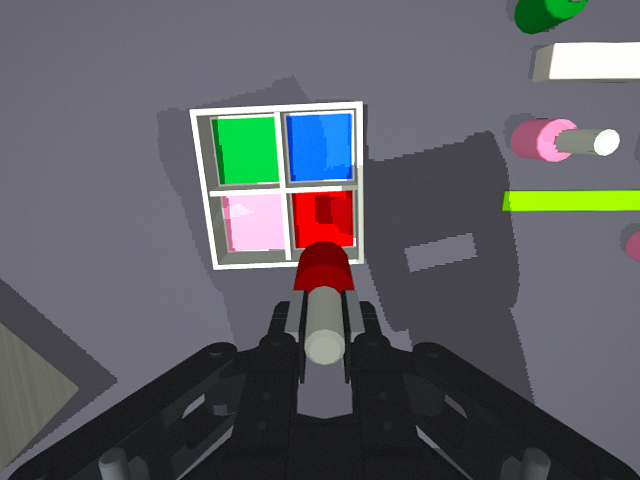

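The red bottle is held upright at (325,300). I'll check the pad centres from this closer view before lowering it.

Run:
```python
from w import *
s,c=wrist();print(s["eef_pos"])
X,_=measure(c)
rim=(X[...,2]>30)&(X[...,2]<42)&(X[...,1]>160)&(X[...,1]<380)&(X[...,0]>420)&(X[...,0]<620)
r=cv2.minAreaRect(X[rim][:,:2].astype(np.float32));print("rim",r, np.median(X[rim][:,2]))
```

```text
[485.3 235.6 184.3]
rim ((517.8364868164062, 270.5855407714844), (128.78570556640625, 128.89468383789062), 2.366746187210083) 35.17842129612425
```

Call:
{"name": "move_arm", "arguments": {
  "moves": [
    {"turn": [0, 0, 0], "translation": [2, -1, 25], "hand": 0.0},
    {"turn": [0, 0, 0], "translation": [0, 0, 30], "hand": 0.0},
    {"turn": [0, 0, 0], "translation": [0, 0, 25], "hand": 0.0},
    {"turn": [0, 0, 0], "translation": [0, 0, 15], "hand": 0.0},
    {"turn": [0, 0, 0], "translation": [0, 0, 6], "hand": 0.0},
    {"turn": [0, 0, 0], "translation": [0, 0, 0], "hand": 0.0},
    {"turn": [0, 0, 0], "translation": [0, 0, 0], "hand": 0.0}
  ]
}}

```text
time_s: 4.92
eef_pos: [488.0, 237.0, 84.1]
ee_rot: [-0.0, 1.0, -0.001, 0.001]
force: [0.4, 0.8, 0.2]
grip_width: 0.181
grip_force: 31.5
```

Call:
{"name": "move_arm", "arguments": {
  "moves": [
    {"turn": [0, 0, 0], "translation": [0, 0, 1.5], "hand": 0.0},
    {"turn": [0, 0, 0], "translation": [0, 0, 1], "hand": 0.0},
    {"turn": [0, 0, 0], "translation": [0, 0, 0], "hand": 0.0},
    {"turn": [0, 0, 0], "translation": [0, 0, 0], "hand": 0.0}
  ]
}}

```text
time_s: 5.25
eef_pos: [487.8, 237.5, 81.3]
ee_rot: [-0.0, 1.0, -0.0, 0.0]
force: [0.4, -0.8, 1.8]
grip_width: 0.175
grip_force: 31.7
```

Call:
{"name": "move_arm", "arguments": {
  "moves": [
    {"turn": [0, 0, 0], "translation": [0, 0, 0], "hand": 0.25},
    {"turn": [0, 0, 0], "translation": [0, 0, 0], "hand": 0.35},
    {"turn": [0, 0, 0], "translation": [0, 0, 0], "hand": 0.45},
    {"turn": [0, 0, 0], "translation": [0, 0, 0], "hand": 0.45},
    {"turn": [0, 0, 0], "translation": [0, 0, -15], "hand": 0.45},
    {"turn": [0, 0, 0], "translation": [0, 0, -30], "hand": 0.45},
    {"turn": [0, 0, 0], "translation": [6, 15, -30], "hand": 0.45},
    {"turn": [0, 0, 0], "translation": [12, 32, 0], "hand": 0.45},
    {"turn": [0, 0, 0], "translation": [14, 36, 0], "hand": 0.45},
    {"turn": [0, 0, 0], "translation": [14, 36, 0], "hand": 0.45}
  ]
}}

```text
time_s: 6.08
eef_pos: [533.9, 117.4, 156.4]
ee_rot: [-0.0, 1.0, 0.001, 0.001]
force: [0.6, -0.1, 0.6]
grip_width: 0.451
grip_force: 0.0
```

Call:
{"name": "move_arm", "arguments": {
  "moves": [
    {"turn": [0, 0, 0], "translation": [12, 32, 0], "hand": 0.5},
    {"turn": [0, 0, 0], "translation": [8, 20, 0], "hand": 0.5},
    {"turn": [0, 0, 0], "translation": [2, 6, 0], "hand": 0.5},
    {"turn": [0, 0, 0], "translation": [0, 0, 0], "hand": 0.5},
    {"turn": [0, 0, 0], "translation": [0, 0, 0], "hand": 0.5}
  ]
}}

```text
time_s: 6.5
eef_pos: [555.1, 61.2, 155.7]
ee_rot: [-0.0, 1.0, -0.0, -0.0]
force: [-0.3, 0.6, -0.1]
grip_width: 0.502
grip_force: 0.0
```

Run:
```python
from w import *
s,c=wrist();print(s["eef_pos"])
cv2.imwrite("pics/w3.png",c["image"])
c=capture("scene");X,L=measure(c,xr=(300,700))
for ce,a,x,col in L: print(ce,a,x,col)
cv2.imwrite("pics/s3.png",c["image"][100:350,200:520])
```

```text
[555.1  61.2 155.7]
[407.4 149.4] 92 [490.4 234.   86.6] [117.  123.5 122.5]
[369.  211.1] 90 [561.   57.9  84.2] [113. 119. 118.]
[274.4 216.4] 100 [466.1 -68.1  84. ] [21.5 20.  20. ]
[416.3 238.6] 103 [655.2  69.   84.2] [165. 174. 172.]
[311.1 241.7] 103 [549.6 -59.6  83.9] [20. 20. 20.]
[355.2 289. ] 121 [662.5 -72.8  84.7] [194. 204. 202.]
```

View pics/w3.png

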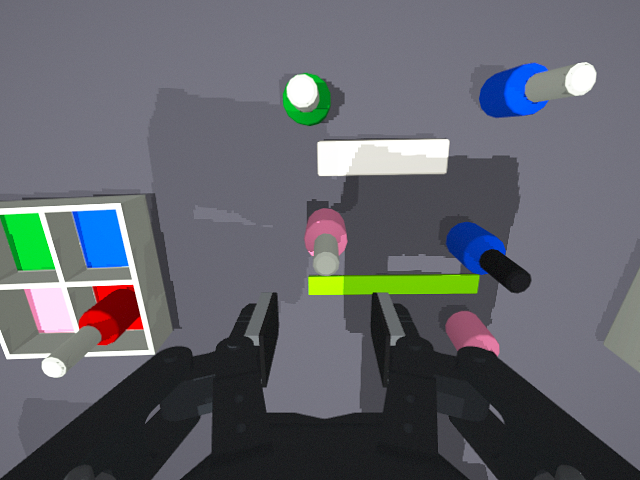

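View pics/s3.png

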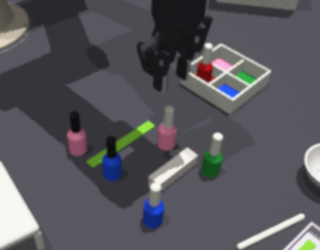

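Red now stands upright in its compartment, with its cap at (55,367) in the wrist view. The pink cap at (326,263) is centred between the fingers at 276 and 373, so I'll grasp it.

Call:
{"name": "move_arm", "arguments": {
  "moves": [
    {"turn": [0, 0, 0], "translation": [1, 0, 20], "hand": 0.5},
    {"turn": [0, 0, 0], "translation": [0, 0, 30], "hand": 0.5},
    {"turn": [0, 0, 0], "translation": [0, 0, 20], "hand": 0.5},
    {"turn": [0, 0, 0], "translation": [0, 0, 10], "hand": 0.5},
    {"turn": [0, 0, 0], "translation": [0, 0, 0], "hand": 0.5},
    {"turn": [0, 0, 0], "translation": [0, 0, 0], "hand": 0.3},
    {"turn": [0, 0, 0], "translation": [0, 0, 0], "hand": 0.0},
    {"turn": [0, 0, 0], "translation": [0, 0, 0], "hand": 0.0},
    {"turn": [0, 0, 0], "translation": [0, 0, 0], "hand": 0.0},
    {"turn": [0, 0, 0], "translation": [0, 0, 0], "hand": 0.0}
  ]
}}

```text
time_s: 7.43
eef_pos: [557.3, 60.5, 77.3]
ee_rot: [0.0, 1.0, -0.0, 0.001]
force: [-0.2, -0.8, 6.5]
grip_width: 0.182
grip_force: 32.8
```

Call:
{"name": "move_arm", "arguments": {
  "moves": [
    {"turn": [0, 0, 0], "translation": [0, 0, -20], "hand": 0.0},
    {"turn": [0, 0, 0], "translation": [0, 0, -30], "hand": 0.0},
    {"turn": [0, 0, 0], "translation": [0, 0, -35], "hand": 0.0},
    {"turn": [0, 0, 0], "translation": [-4, -14, -22], "hand": 0.0},
    {"turn": [0, 0, 0], "translation": [-9, -30, -5], "hand": 0.0},
    {"turn": [0, 0, 0], "translation": [-11, -36, 0], "hand": 0.0},
    {"turn": [0, 0, 0], "translation": [-11, -36, 0], "hand": 0.0},
    {"turn": [0, 0, 0], "translation": [-11, -36, 0], "hand": 0.0},
    {"turn": [0, 0, 0], "translation": [-11, -36, 0], "hand": 0.0},
    {"turn": [0, 0, 0], "translation": [-9, -30, 0], "hand": 0.0}
  ]
}}

```text
time_s: 8.27
eef_pos: [489.4, 280.7, 188.4]
ee_rot: [-0.0, 1.0, 0.0, 0.0]
force: [0.3, -0.5, -0.3]
grip_width: 0.178
grip_force: 31.9
```

Call:
{"name": "move_arm", "arguments": {
  "moves": [
    {"turn": [0, 0, 0], "translation": [-6, -18, 0], "hand": 0.0},
    {"turn": [0, 0, 0], "translation": [0, -3.5, 0], "hand": 0.0},
    {"turn": [0, 0, 0], "translation": [0, 0, 0], "hand": 0.0},
    {"turn": [0, 0, 0], "translation": [0, 0, 0], "hand": 0.0}
  ]
}}

```text
time_s: 8.6
eef_pos: [484.9, 299.3, 187.9]
ee_rot: [0.0, 1.0, -0.0, 0.0]
force: [-0.0, 0.4, -0.5]
grip_width: 0.182
grip_force: 31.9
```

Call:
{"name": "move_arm", "arguments": {
  "moves": [
    {"turn": [0, 0, 0], "translation": [0, 0, 25], "hand": 0.0},
    {"turn": [0, 0, 0], "translation": [0, 0, 30], "hand": 0.0},
    {"turn": [0, 0, 0], "translation": [0, 0, 26], "hand": 0.0},
    {"turn": [0, 0, 0], "translation": [0, 0, 15], "hand": 0.0},
    {"turn": [0, 0, 0], "translation": [0, 0, 6], "hand": 0.0},
    {"turn": [0, 0, 0], "translation": [0, 0, 1], "hand": 0.0},
    {"turn": [0, 0, 0], "translation": [0, 0, 1], "hand": 0.0},
    {"turn": [0, 0, 0], "translation": [0, 0, 0.5], "hand": 0.0},
    {"turn": [0, 0, 0], "translation": [0, 0, 0], "hand": 0.0},
    {"turn": [0, 0, 0], "translation": [0, 0, 0], "hand": 0.0}
  ]
}}

```text
time_s: 9.43
eef_pos: [484.9, 300.0, 84.0]
ee_rot: [-0.0, 1.0, -0.0, 0.001]
force: [-0.1, -0.5, -0.4]
grip_width: 0.177
grip_force: 31.9
```

Call:
{"name": "move_arm", "arguments": {
  "moves": [
    {"turn": [0, 0, 0], "translation": [0, 0, 1], "hand": 0.0},
    {"turn": [0, 0, 0], "translation": [0, 0, 0], "hand": 0.0},
    {"turn": [0, 0, 0], "translation": [0, 0, 0], "hand": 0.25},
    {"turn": [0, 0, 0], "translation": [0, 0, 0], "hand": 0.35},
    {"turn": [0, 0, 0], "translation": [0, 0, 0], "hand": 0.45},
    {"turn": [0, 0, 0], "translation": [0, 0, 0], "hand": 0.45},
    {"turn": [0, 0, 0], "translation": [0, 0, -15], "hand": 0.45},
    {"turn": [0, 0, 0], "translation": [0, 0, -30], "hand": 0.45},
    {"turn": [0, 0, 0], "translation": [10, 14, -27], "hand": 0.45},
    {"turn": [0, 0, 0], "translation": [20, 27, 0], "hand": 0.45}
  ]
}}

```text
time_s: 10.27
eef_pos: [515.4, 261.2, 159.7]
ee_rot: [-0.001, 1.0, 0.002, 0.004]
force: [0.7, -0.1, 0.4]
grip_width: 0.448
grip_force: 0.0
```

Call:
{"name": "move_arm", "arguments": {
  "moves": [
    {"turn": [0, 0, 0], "translation": [22, 30, 0], "hand": 0.5},
    {"turn": [0, 0, 0], "translation": [22, 30, 0], "hand": 0.5},
    {"turn": [0, 0, 0], "translation": [22, 30, 0], "hand": 0.5},
    {"turn": [0, 0, 0], "translation": [22, 30, 0], "hand": 0.5},
    {"turn": [0, 0, 0], "translation": [21, 29, 0], "hand": 0.5},
    {"turn": [0, 0, 0], "translation": [16, 22, 0], "hand": 0.5},
    {"turn": [0, 0, 0], "translation": [9, 13, 0], "hand": 0.5},
    {"turn": [0, 0, 0], "translation": [2.5, 3, 0], "hand": 0.5},
    {"turn": [0, 0, 0], "translation": [0, 0, 0], "hand": 0.5},
    {"turn": [0, 0, 0], "translation": [0, 0, 0], "hand": 0.5}
  ]
}}

```text
time_s: 11.1
eef_pos: [650.5, 72.9, 154.1]
ee_rot: [-0.0, 1.0, 0.0, -0.0]
force: [-0.6, -0.2, 0.9]
grip_width: 0.497
grip_force: 0.0
```

Run:
```python
from w import *
s,c=wrist();print(s["eef_pos"])
X,L=measure(c,xr=(300,720),yr=(-200,380))
for ce,a,x,col in L: print(ce,a,x,col)
cv2.imwrite("pics/w4.png",c["image"])
c=capture("top");cv2.imwrite("pics/t4.png",c["image"][150:350,100:400])
X,L=measure(c,xr=(300,700),yr=(-200,380))
for ce,a,x,col in L: print(ce,a,x,col)
```

```text
[650.5  72.9 154.1]
[560.2 250.9] 875 [661.  -67.1  85.5] [152. 163. 158.]
[324.7 260.4] 663 [655.4  73.3  86.6] [139. 149. 144.]
[ 26.2 455.2] 67 [492.8 302.6  80.4] [102. 110. 106.]
[492.1 477.5] 32 [466.9 -60.   77.2] [16. 14. 15.]
[337.9 187.8] 59 [655.3 -70.5  87.2] [209. 209. 207.]
[332.4 243.5] 53 [542.5 -57.4  88.1] [50. 46. 43.]
[180.1 274. ] 41 [485.2 238.7  95.6] [226. 226. 224.]
[150.5 275.9] 80 [482.5 296.9  91.3] [189.5 190.5 190.5]
[337.5 285.8] 57 [459.3 -66.   87.8] [63. 58. 58.]
```

View pics/w4.png

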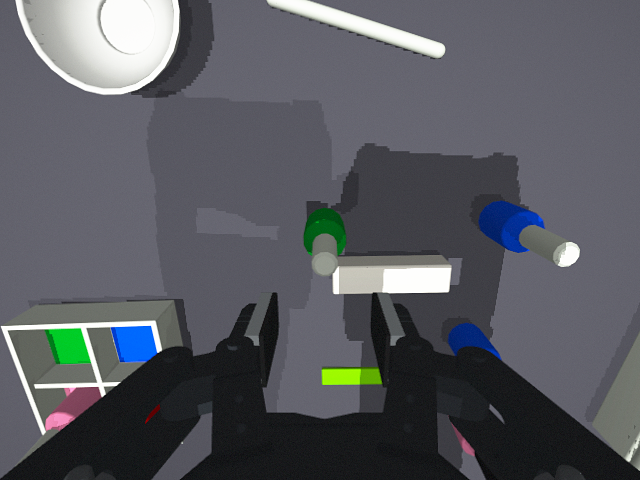

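The green cap at (324,262) is centred between the fingers, and pink is upright in the caddy at (70,405). I'll grasp green.

Call:
{"name": "move_arm", "arguments": {
  "moves": [
    {"turn": [0, 0, 0], "translation": [2, 0, 20], "hand": 0.5},
    {"turn": [0, 0, 0], "translation": [0, 0, 30], "hand": 0.5},
    {"turn": [0, 0, 0], "translation": [0, 0, 19], "hand": 0.5},
    {"turn": [0, 0, 0], "translation": [0, 0, 10], "hand": 0.5},
    {"turn": [0, 0, 0], "translation": [0, 0, 0], "hand": 0.5},
    {"turn": [0, 0, 0], "translation": [0, 0, 0], "hand": 0.3},
    {"turn": [0, 0, 0], "translation": [0, 0, 0], "hand": 0.0},
    {"turn": [0, 0, 0], "translation": [0, 0, 0], "hand": 0.0},
    {"turn": [0, 0, 0], "translation": [0, 0, 0], "hand": 0.0},
    {"turn": [0, 0, 0], "translation": [0, 0, 0], "hand": 0.0}
  ]
}}

```text
time_s: 12.03
eef_pos: [653.8, 72.2, 77.1]
ee_rot: [-0.0, 1.0, -0.0, 0.002]
force: [-0.4, 1.9, 5.8]
grip_width: 0.18
grip_force: 32.5
```

Call:
{"name": "move_arm", "arguments": {
  "moves": [
    {"turn": [0, 0, 0], "translation": [0, 0, -20], "hand": 0.0},
    {"turn": [0, 0, 0], "translation": [0, 0, -30], "hand": 0.0},
    {"turn": [0, 0, 0], "translation": [0, 0, -35], "hand": 0.0},
    {"turn": [0, 0, 0], "translation": [-7, -15, -22], "hand": 0.0},
    {"turn": [0, 0, 0], "translation": [-14, -30, -5], "hand": 0.0},
    {"turn": [0, 0, 0], "translation": [-16, -34, 0], "hand": 0.0},
    {"turn": [0, 0, 0], "translation": [-16, -34, 0], "hand": 0.0},
    {"turn": [0, 0, 0], "translation": [-16, -34, 0], "hand": 0.0},
    {"turn": [0, 0, 0], "translation": [-16, -34, 0], "hand": 0.0},
    {"turn": [0, 0, 0], "translation": [-13, -28, 0], "hand": 0.0}
  ]
}}

```text
time_s: 12.87
eef_pos: [553.6, 283.1, 187.8]
ee_rot: [-0.0, 1.0, 0.0, 0.0]
force: [0.6, 0.1, -0.1]
grip_width: 0.179
grip_force: 31.7
```

Call:
{"name": "move_arm", "arguments": {
  "moves": [
    {"turn": [0, 0, 0], "translation": [-7, -16, 0], "hand": 0.0},
    {"turn": [0, 0, 0], "translation": [-2, -5, 0], "hand": 0.0},
    {"turn": [0, 0, 0], "translation": [0, 0, 0], "hand": 0.0},
    {"turn": [0, 0, 0], "translation": [0, 0, 0], "hand": 0.0}
  ]
}}

```text
time_s: 13.2
eef_pos: [546.5, 301.2, 187.4]
ee_rot: [0.0, 1.0, -0.0, 0.0]
force: [0.0, -0.7, -0.3]
grip_width: 0.18
grip_force: 31.7
```

Call:
{"name": "move_arm", "arguments": {
  "moves": [
    {"turn": [0, 0, 0], "translation": [0, 0, 25], "hand": 0.0},
    {"turn": [0, 0, 0], "translation": [0, 0, 30], "hand": 0.0},
    {"turn": [0, 0, 0], "translation": [0, 0, 26], "hand": 0.0},
    {"turn": [0, 0, 0], "translation": [0, 0, 15], "hand": 0.0},
    {"turn": [0, 0, 0], "translation": [0, 0, 6], "hand": 0.0},
    {"turn": [0, 0, 0], "translation": [0, 0, 1], "hand": 0.0},
    {"turn": [0, 0, 0], "translation": [0, 0, 1], "hand": 0.0},
    {"turn": [0, 0, 0], "translation": [0, 0, 0.5], "hand": 0.0},
    {"turn": [0, 0, 0], "translation": [0, 0, 0.5], "hand": 0.0},
    {"turn": [0, 0, 0], "translation": [0, 0, 0], "hand": 0.0}
  ]
}}

```text
time_s: 14.03
eef_pos: [546.6, 301.8, 83.1]
ee_rot: [-0.0, 1.0, -0.0, 0.001]
force: [0.0, -1.3, 3.5]
grip_width: 0.18
grip_force: 32.1
```

Call:
{"name": "move_arm", "arguments": {
  "moves": [
    {"turn": [0, 0, 0], "translation": [0, 0, 0], "hand": 0.0}
  ]
}}

```text
time_s: 14.12
eef_pos: [546.5, 301.9, 83.1]
ee_rot: [0.0, 1.0, -0.0, 0.001]
force: [-0.6, -1.3, 4.3]
grip_width: 0.177
grip_force: 32.3
```

Call:
{"name": "move_arm", "arguments": {
  "moves": [
    {"turn": [0, 0, 0], "translation": [0, 0, 0], "hand": 0.25},
    {"turn": [0, 0, 0], "translation": [0, 0, 0], "hand": 0.35},
    {"turn": [0, 0, 0], "translation": [0, 0, 0], "hand": 0.45},
    {"turn": [0, 0, 0], "translation": [0, 0, 0], "hand": 0.45},
    {"turn": [0, 0, 0], "translation": [0, 0, -15], "hand": 0.45},
    {"turn": [0, 0, 0], "translation": [0, 0, -30], "hand": 0.45},
    {"turn": [0, 0, 0], "translation": [4, 14, -27], "hand": 0.45},
    {"turn": [0, 0, 0], "translation": [8, 27, 0], "hand": 0.45},
    {"turn": [0, 0, 0], "translation": [10, 34, 0], "hand": 0.45},
    {"turn": [0, 0, 0], "translation": [10, 34, 0], "hand": 0.45}
  ]
}}

```text
time_s: 14.95
eef_pos: [578.1, 192.2, 154.7]
ee_rot: [-0.0, 1.0, 0.001, 0.0]
force: [0.1, 0.5, 0.0]
grip_width: 0.448
grip_force: 0.0
```

Call:
{"name": "move_arm", "arguments": {
  "moves": [
    {"turn": [0, 0, 0], "translation": [10, 34, 0], "hand": 0.5},
    {"turn": [0, 0, 0], "translation": [10, 34, 0], "hand": 0.5},
    {"turn": [0, 0, 0], "translation": [10, 34, 0], "hand": 0.5},
    {"turn": [0, 0, 0], "translation": [10, 34, 0], "hand": 0.5},
    {"turn": [0, 0, 0], "translation": [10, 34, 0], "hand": 0.5},
    {"turn": [0, 0, 0], "translation": [10, 34, 0], "hand": 0.5},
    {"turn": [0, 0, 0], "translation": [10, 30, 0], "hand": 0.5},
    {"turn": [0, 0, 0], "translation": [6, 20, 0], "hand": 0.5},
    {"turn": [0, 0, 0], "translation": [2, 8.5, 0], "hand": 0.5},
    {"turn": [0, 0, 0], "translation": [0, 0, 0], "hand": 0.5}
  ]
}}

```text
time_s: 15.78
eef_pos: [656.0, -71.0, 153.9]
ee_rot: [-0.0, 1.0, -0.001, -0.0]
force: [-0.0, 0.7, -0.1]
grip_width: 0.498
grip_force: 0.0
```

Call:
{"name": "move_arm", "arguments": {
  "moves": [
    {"turn": [0, 0, 0], "translation": [0, 0, 0], "hand": 0.5}
  ]
}}

```text
time_s: 15.87
eef_pos: [655.7, -68.6, 154.1]
ee_rot: [-0.0, 1.0, 0.0, -0.0]
force: [0.4, 0.8, -0.1]
grip_width: 0.503
grip_force: 0.0
```

Run:
```python
from w import *
s,c=wrist();print(s["eef_pos"])
X,L=measure(c,xr=(300,720),yr=(-200,380))
for ce,a,x,col in L: print(ce,a,x,col)
cv2.imwrite("pics/w5.png",c["image"])
```

```text
[655.7 -68.6 154.1]
[328.2 259.1] 663 [661.5 -70.3  86.7] [129. 138. 133.]
[309.8 404.8] 432 [551.2 -57.8  83.7] [17. 16. 16.]
```

View pics/w5.png

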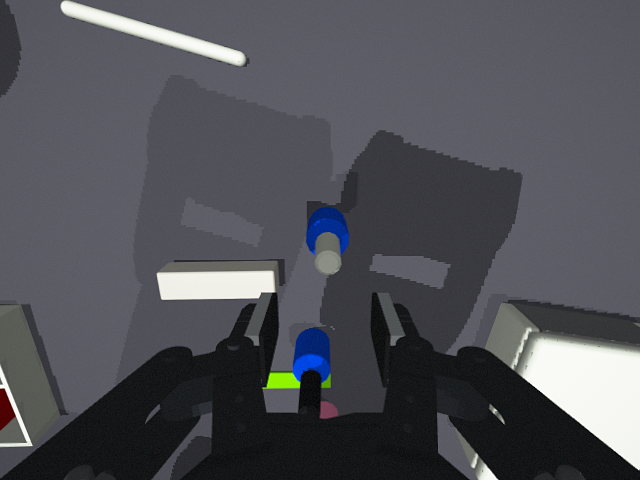

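The white-capped blue at (328,262) lies between the fingers, about 1.5 mm to the right. Behind it the black-capped gel at (312,385) is well clear. I'll grasp blue.

Call:
{"name": "move_arm", "arguments": {
  "moves": [
    {"turn": [0, 0, 0], "translation": [3, 1.2, 20], "hand": 0.5},
    {"turn": [0, 0, 0], "translation": [0, 0, 30], "hand": 0.5},
    {"turn": [0, 0, 0], "translation": [0, 0, 19], "hand": 0.5},
    {"turn": [0, 0, 0], "translation": [0, 0, 10], "hand": 0.5},
    {"turn": [0, 0, 0], "translation": [0, 0, 0], "hand": 0.5},
    {"turn": [0, 0, 0], "translation": [0, 0, 0], "hand": 0.3},
    {"turn": [0, 0, 0], "translation": [0, 0, 0], "hand": 0.0},
    {"turn": [0, 0, 0], "translation": [0, 0, 0], "hand": 0.0},
    {"turn": [0, 0, 0], "translation": [0, 0, 0], "hand": 0.0},
    {"turn": [0, 0, 0], "translation": [0, 0, 0], "hand": 0.0}
  ]
}}

```text
time_s: 16.75
eef_pos: [659.8, -70.7, 77.2]
ee_rot: [0.0, 1.0, -0.0, 0.002]
force: [0.0, -0.3, 5.9]
grip_width: 0.178
grip_force: 31.0
```

Call:
{"name": "move_arm", "arguments": {
  "moves": [
    {"turn": [0, 0, 0], "translation": [0, 0, -20], "hand": 0.0},
    {"turn": [0, 0, 0], "translation": [0, 0, -30], "hand": 0.0},
    {"turn": [0, 0, 0], "translation": [0, 0, -35], "hand": 0.0},
    {"turn": [0, 0, 0], "translation": [-5, -15, -22], "hand": 0.0},
    {"turn": [0, 0, 0], "translation": [-10, -29, -5], "hand": 0.0},
    {"turn": [0, 0, 0], "translation": [-12, -34, 0], "hand": 0.0},
    {"turn": [0, 0, 0], "translation": [-12, -34, 0], "hand": 0.0},
    {"turn": [0, 0, 0], "translation": [-12, -34, 0], "hand": 0.0},
    {"turn": [0, 0, 0], "translation": [-12, -34, 0], "hand": 0.0},
    {"turn": [0, 0, 0], "translation": [-12, -34, 0], "hand": 0.0}
  ]
}}

```text
time_s: 17.58
eef_pos: [583.2, 144.8, 187.9]
ee_rot: [-0.0, 1.0, -0.0, 0.0]
force: [-0.5, -0.1, 0.2]
grip_width: 0.179
grip_force: 30.3
```

Call:
{"name": "move_arm", "arguments": {
  "moves": [
    {"turn": [0, 0, 0], "translation": [-12, -34, 0], "hand": 0.0},
    {"turn": [0, 0, 0], "translation": [-11, -31, 0], "hand": 0.0},
    {"turn": [0, 0, 0], "translation": [-8, -20, 0], "hand": 0.0},
    {"turn": [0, 0, 0], "translation": [-4, -10, 0], "hand": 0.0},
    {"turn": [0, 0, 0], "translation": [0, -3, 0], "hand": 0.0},
    {"turn": [0, 0, 0], "translation": [0, 0, 0], "hand": 0.0},
    {"turn": [0, 0, 0], "translation": [0, 0, 0], "hand": 0.0}
  ]
}}

```text
time_s: 18.17
eef_pos: [549.6, 240.2, 187.3]
ee_rot: [0.0, 1.0, -0.001, 0.0]
force: [0.2, -0.1, -0.7]
grip_width: 0.181
grip_force: 30.3
```

Call:
{"name": "move_arm", "arguments": {
  "moves": [
    {"turn": [0, 0, 0], "translation": [0, 0, 25], "hand": 0.0},
    {"turn": [0, 0, 0], "translation": [0, 0, 30], "hand": 0.0},
    {"turn": [0, 0, 0], "translation": [0, 0, 26], "hand": 0.0},
    {"turn": [0, 0, 0], "translation": [0, 0, 15], "hand": 0.0},
    {"turn": [0, 0, 0], "translation": [0, 0, 6], "hand": 0.0},
    {"turn": [0, 0, 0], "translation": [0, 0, 1], "hand": 0.0},
    {"turn": [0, 0, 0], "translation": [0, 0, 1], "hand": 0.0},
    {"turn": [0, 0, 0], "translation": [0, 0, 0.5], "hand": 0.0},
    {"turn": [0, 0, 0], "translation": [0, 0, 0.5], "hand": 0.0},
    {"turn": [0, 0, 0], "translation": [0, 0, 0], "hand": 0.0}
  ]
}}

```text
time_s: 19.0
eef_pos: [549.6, 241.0, 83.2]
ee_rot: [0.0, 1.0, -0.0, 0.001]
force: [-0.2, -2.4, 4.2]
grip_width: 0.18
grip_force: 30.9
```

Call:
{"name": "move_arm", "arguments": {
  "moves": [
    {"turn": [0, 0, 0], "translation": [0, 0, 0], "hand": 0.0}
  ]
}}

```text
time_s: 19.08
eef_pos: [549.6, 241.1, 83.1]
ee_rot: [0.0, 1.0, -0.0, 0.001]
force: [0.3, -2.4, 5.8]
grip_width: 0.183
grip_force: 31.0
```

Blue is on its pad. I'll release it, go straight up and pull back.

Call:
{"name": "move_arm", "arguments": {
  "moves": [
    {"turn": [0, 0, 0], "translation": [0, 0, 0], "hand": 0.25},
    {"turn": [0, 0, 0], "translation": [0, 0, 0], "hand": 0.35},
    {"turn": [0, 0, 0], "translation": [0, 0, 0], "hand": 0.42},
    {"turn": [0, 0, 0], "translation": [0, 0, 0], "hand": 0.42},
    {"turn": [0, 0, 0], "translation": [0, 0, -15], "hand": 0.42},
    {"turn": [0, 0, 0], "translation": [0, 0, -30], "hand": 0.42},
    {"turn": [0, 0, 0], "translation": [0, 0, -35], "hand": 0.42},
    {"turn": [0, 0, 0], "translation": [0, 0, -35], "hand": 0.42},
    {"turn": [0, 0, 0], "translation": [-15, 15, -30], "hand": 0.42},
    {"turn": [0, 0, 0], "translation": [-20, 30, -10], "hand": 0.42}
  ]
}}

```text
time_s: 19.92
eef_pos: [515.1, 197.7, 241.4]
ee_rot: [-0.001, 1.0, 0.001, 0.004]
force: [1.5, -1.0, 1.2]
grip_width: 0.416
grip_force: 0.0
```

Call:
{"name": "move_arm", "arguments": {
  "moves": [
    {"turn": [0, 0, 0], "translation": [-20, 30, 0], "hand": 0.42},
    {"turn": [0, 0, 0], "translation": [-20, 30, 0], "hand": 0.42},
    {"turn": [0, 0, 0], "translation": [-20, 30, 0], "hand": 0.42},
    {"turn": [0, 0, 0], "translation": [-20, 30, 0], "hand": 0.42},
    {"turn": [0, 0, 0], "translation": [-20, 30, 0], "hand": 0.42},
    {"turn": [0, 0, 0], "translation": [-10, 20, 0], "hand": 0.42},
    {"turn": [0, 0, 0], "translation": [0, 0, 0], "hand": 0.42},
    {"turn": [0, 0, 0], "translation": [0, 0, 0], "hand": 0.42},
    {"turn": [0, 0, 0], "translation": [0, 0, 0], "hand": 0.42}
  ]
}}

```text
time_s: 20.67
eef_pos: [404.3, 26.7, 237.4]
ee_rot: [-0.0, 1.0, -0.0, 0.0]
force: [0.6, -0.1, 0.1]
grip_width: 0.42
grip_force: 0.0
```

Run:
```python
from w import *
print(sense()["eef_pos"])
a=capture("top")["image"];c=capture("scene");b=c["image"]
X,L=measure(c,xr=(300,700),yr=(-200,380))
for ce,n,x,col in L: print(ce,n,x,col)
cv2.imwrite("pics/f.png",np.hstack([cv2.resize(a[170:310,130:350],None,fx=1.8,fy=1.8),cv2.resize(b[110:250,260:480],None,fx=1.8,fy=1.8)]))
```

```text
[404.3  26.7 237.4]
[427.4 136.6] 93 [488.5 296.2  86.9] [114. 120. 119.]
[407.4 149.4] 91 [490.5 234.   86.7] [117. 123. 122.]
[452.  149.8] 91 [548.5 298.   87.4] [117. 121. 120.]
[433.5 163.7] 100 [552.3 237.2  86.8] [120.5 124.5 125.5]
[274.4 216.4] 98 [466.2 -68.1  84.2] [24. 23. 23.]
[311.1 241.6] 98 [549.8 -59.9  84.5] [32. 31. 31.]
```

View pics/f.png

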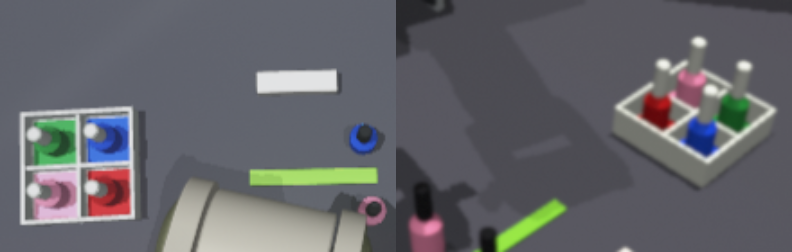

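All four white-capped bottles stand upright on matching pads: green (50,138), blue (105,138), pink (50,193) and red (105,193) in the left half. Both black-capped gels, at (365,135) and (372,210), have not moved.

```bash
python3 -c "
from rig import finish_job
print(finish_job())"
```

```text
the job is handed in; nothing more can be done
None
```

I've handed the job in at about 21 s of the 93 s limit: the four white-capped polishes stand upright in the compartments matching their colours, and the two black-capped gels are where they started.

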